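# Lay the standing tape roll flat and park it at the stop bar

## Task

The narrower roll of masking tape stands on its rim and could roll off the desk. Push it over with the fingers so that it lies flat on the desk, then push it along the desk until its side rests against the low aluminium stop bar, on the same side of the bar as the wider roll that already lies there. Only push: do not lift or carry the roll, and leave the wider roll, the white dropper bottle and the small round tin where they are.

Things in the scene. Friction and masses are not known exactly. Their poses are not given: they have to be found in the camera images.
- tape: the narrower roll of cream masking tape, a disc 65 mm in diameter and 30 mm thick, 0.12 kg, that starts standing on its rim on the bare desk. The hole in its core cannot be entered: treat it as a solid disc. The origin is the centre of one flat face, and the z axis is the axis of the roll, pointing from that face into the roll (horizontal at the start, vertical, up or down, when the roll lies flat)
- tape_center (a point): the middle of the narrower tape roll (32 mm above the desk while it stands on its rim, 15 mm when it lies flat). Pushed near its top along its axis the roll tips; pushed across its axis it rolls. A fixed clear parts case, 31 mm high, lies a few centimetres from the roll on the robot's side, and a fixed board clamp, 46 mm high, to the left of that case
- stop_bar: low aluminium angle bar screwed to the desk, 220 mm long (along its x axis) and 18 mm high. The origin is at desk height in the middle of its upright working face; the y axis points out of that face, towards the free desk and the rolls; the bar itself reaches 32 mm behind the face (-y)
- wide_tape: the wider roll of masking tape, 70 mm in diameter and 40 mm high, loose, lying flat beside the working face of the bar near the bar's +x end; origin at the centre of its underside, z up
- dropper: white dropper bottle with a needle nozzle, 25 mm in diameter, 104 mm high, loose, standing on the desk farther from the robot than the narrower roll; origin at the centre of its underside, z up
- tin: small plain round tin, cream like the tape, 25 mm in diameter, 24 mm high, loose, standing on the desk on the robot's left of the narrower roll; origin at the centre of its underside, z up

How it is judged:
On the way:
1. the narrower roll has been tipped over and lies flat on the desk ((angle between tape's own z axis and vertical below 0.1 rad or angle between tape's own z axis and vertical above 3.04 rad) and height (world z) of tape_center below 0.02 m), for 0.2 s.
At the end, for the whole second after the job is handed in: the narrower roll lies flat on the desk (axis within 0.1 rad of vertical, either face up, middle below 20 mm), at rest, its rim within 5 mm of the working face of the bar (middle less than 38 mm out from the face) and its middle within the bar's length (all of step 1 and y of tape_center in the frame of stop_bar between 0.025 and 0.038 m and x of tape_center in the frame of stop_bar between -0.11 and 0.11 m and linear speed of tape below 0.01 m/s); the robot touches nothing.
It fails at once if the narrower roll is lifted or carried (height (world z) of tape_center above 0.05 m or (height (world z) of tape_center above 0.03 m and (angle between tape's own z axis and vertical below 0.2 rad or angle between tape's own z axis and vertical above 2.94 rad))).
It fails at once if the wider roll, the dropper bottle or the tin is moved by more than 20 mm or tipped over (distance of any of wide_tape, dropper, tin from where it was at the start of the episode above 0.02 m or angle between any of wide_tape, dropper, tin's own z axis and vertical above 0.4 rad).
It also fails if it takes over 48 s, if anything falls off the work surface, if the arm or the gripper's body presses on something with over 40 N, if the wrist force passes 120 N, or if a joint passes its speed limit or range.

## Robot

A 7-joint arm with a two-finger parallel gripper is mounted at the origin on a cart in front of the work surface, level with it; the furniture and walls round the work are solid. World frame = base frame: x ahead of the robot, y to its left, z up, the work surface at z = 0. Lengths are in m, angles in rad, forces in N, time in s.
With the tool pointing down it reaches from about 0.4 to 0.925 m from the base axis. Payload 4.1 kg.
Tool frame: the origin (TCP) lies where the fingers leave the gripper's body, on its centre line; the fingertips stand 73 mm ahead of it and the grasp point (between the pads) lies 54 mm ahead of it; z points along the fingers, y is the direction in which the jaws open and shut (so a half turn about z gives the same grasp; the last joint's range is limited). The gripper opens to 85 mm and grips with 20 to 120 N. Pads are 22 mm wide; open, the fingers measure 114 mm over their backs; the gripper's body (76 mm by 85 mm) begins 54 mm behind the grasp point. The pads swing forward as they close: fully open they stand 13 mm farther back than shut.
Start: joints at [-1.396, 0.398, 0.045, 1.537, -0.019, 1.207, -0.051], TCP at [0.176, 0.626, 0.304] pointing down, gripper open.
Joint ranges: [-2.82, 2.82], [-0.49, 2.23], [-1.37, 1.46], [0, 2.46], [-1.36, 4.5], [0.23, 2], [-2.94, 2.94]. Speed limits (rad/s): [2.57, 2.57, 3.14, 3.14, 3.14, 3.14, 3.14].

## Interface

Orientations are given as a rotation vector (axis times angle).
In Python, from bench import r gives the robot as it stands.
- The arm moves only by the tool drive_tool, never from a script. Its argument "plan" is a list of rows, each a list of 6 numbers: the shift along the tool's x, y, z in mm, then the turn, a rotation vector about the tool's x, y, z in degrees. In form: [[tx, ty, tz, rx, ry, rz], ...]. A call has 1 to 20 rows; each row shifts and turns the commanded pose from where the row before left it, along the tool's axes as they then stand; what a row does not reach is not made up. A row lasts 1/8 s, in which the tool goes at most 62.5 mm and 10.7 degrees, less where a joint would pass 70% of its speed; a pose out of reach is approached as far as the arm can. A call is refused whole if a number of a shift passes 62.5 or a number of a turn 10.7, either way. A call with a gripper value outside its range is refused whole. "claw" is the finger opening in mm, from 0 to 85.4, set as the call begins (left out, the last holds). The fingers move at their own pace and stop on an object; the grip force is fixed at half the most. Time passes only in rows, so rows that do not move let the fingers close. It gives the time, the measured TCP pose, the force and the opening at its end, in the units of the state.
- r.get_obs(): the state, without advancing time (a new reading comes with each control period).
- r.snapshot(name): name is "scene" or "top"; returns the picture (384x512x3 uint8, red, green, blue); there is no depth.
- r.camera_params(name): a dict with "camera_matrix" (3x3 intrinsics, pixels), "R" (3x3) and "t" (3): a world point X has camera coordinates R X + t. Camera axes: x right, y down, z forward; pixel columns grow to the right and rows downward; lengths in m; the calibration is good to about 2 mm. A picture is of the moment at which its call begins. camera_params takes no time and is no camera call.
- r.sign_off(): hands the job in, once; it reports no verdict.
Trained networks look in the newest picture that a camera, given by its name, has taken for a name from the list of things; names that differ only in an ending like _2 or _b are one class to them, and where a whole thing is asked for, a point or a joint stands for the part that bears it (a point fixed in the world has none). Each returns a list of dicts, best first, with "p" (0 to 1); they miss things now and then, are a little off and sometimes report something else, mostly with a low value. They report only what shows in the picture. A call takes as long as a camera call.
- r.spot_in(camera, target): "location" ([column, row] in pixels, amid what is visible of it).
- r.pinpoint(camera, target): "location" ([column, row] in pixels: a listed point, or the origin of a listed thing).
The state is a dict: "clock": time; "joint_pos": joint angles; "joint_vel": joint speeds; "effort": joint torques, N m; "eef_pos": TCP position; "tcp_rot": TCP orientation; "ft_force": force on the tool from outside, world axes, zero at the start; "ft_torque": the same for the moment, N m; "finger_gap": opening from 0.0 (shut) to 1.0 (fully open).
Only numpy, scipy, OpenCV 4.12 (cv2) and the standard library are available. Lean on these libraries where they do the work, as an engineer would, in place of code of your own. Each camera call takes 0.05 s, during which the arm holds its last target. There are 200 camera calls.

## Working session

There is one attempt and no reset: what is moved stays moved. The work goes in short steps, Python scripts to look and compute and a tool call to move; the robot and the scene stay as the last step left them, time stands still between calls to the robot, and variables do not carry over. Pictures are saved under pics/ and viewed, about 8 in all and at most 12, crops included, and the job is handed in when it is done.

Besides the shell and the picture viewer there is one more tool, called after "Emit:" as a command line: name --pt "numbers of a row" for each row, then --argument value for the rest. drive_tool: Moves the arm, as the interface text tells. Its arguments: {"type":"object","properties":{"plan":{"type":"array","items":{"type":"array","items":{"type":"number"}}},"claw":{"type":"number"}},"required":["plan"]}

```bash
mkdir -p pics
cat > h.py <<'E'
import numpy as np,cv2
from bench import r
def ray(cam,uv,z):
    p=r.camera_params(cam);K,R,t=map(np.array,(p["camera_matrix"],p["R"],p["t"]))
    d=R.T@np.linalg.inv(K)@np.array([uv[0],uv[1],1.]);c=-R.T@t
    return c+d*(z-c[2])/d[2]
def proj(cam,X):
    p=r.camera_params(cam);K,R,t=map(np.array,(p["camera_matrix"],p["R"],p["t"]))
    x=K@(R@np.array(X)+t);return x[:2]/x[2]
def save(cam,n):
    im=r.snapshot(cam);cv2.imwrite(f"pics/{n}.png",im[:,:,::-1]);return im
E
python3 - <<'E'
from h import *
for c in("scene","top"):
    save(c,c+"0")
    p=r.camera_params(c);print(c,-np.array(p["R"]).T@p["t"])
    for n,z in(("tape_center",.032),("tape",.032),("stop_bar",0),("wide_tape",0),("dropper",0),("tin",0)):
        for d in r.pinpoint(c,n)[:2]: print(n,d["p"],np.round(d["location"]),ray(c,d["location"],z).round(3))
print(r.get_obs())
E
```

```text
scene [0.41160825 0.5502532  0.49882442]
tape_center 0.56 [301. 200.] [ 0.654 -0.134  0.032]
tape 0.61 [301. 203.] [ 0.651 -0.128  0.032]
stop_bar 0.82 [313. 177.] [ 0.683 -0.284  0.   ]
wide_tape 0.64 [275. 177.] [ 0.757 -0.244  0.   ]
dropper 0.65 [253. 191.] [ 0.777 -0.17   0.   ]
tin 0.67 [195. 286.] [0.726 0.128 0.   ]
top [ 0.65416624 -0.09737463  0.9106448 ]
tape_center 0.56 [277. 220.] [ 0.656 -0.121  0.032]
tape 0.91 [286. 217.] [ 0.663 -0.142  0.032]
stop_bar 0.67 [344. 206.] [ 0.689 -0.289  0.   ]
stop_bar 0.63 [176. 193.] [0.723 0.133 0.   ]
wide_tape 0.77 [325. 179.] [ 0.758 -0.243  0.   ]
dropper 0.56 [296. 174.] [ 0.772 -0.17   0.   ]
tin 0.51 [178. 196.] [0.717 0.126 0.   ]
{'clock': 0.7, 'joint_pos': array([-1.39601938,  0.39837064,  0.04506207,  1.53655714, -0.01869296,
        1.20692614, -0.05070282]), 'joint_vel': array([ 0.00045587,  0.00033094,  0.00017906,  0.00036431, -0.00047504,
        0.00083155,  0.00023435]), 'effort': array([-3.61024831e-04, -4.74862969e+01,  1.36255559e+00, -2.54476690e+01,
        1.17272089e-02,  6.29685674e-04,  1.27945125e-05]), 'eef_pos': array([0.17569935, 0.6258398 , 0.30398404]), 'tcp_rot': array([4.28533929e-01, 3.11220875e+00, 2.49461545e-04]), 'ft_force': array([ 0.45561317, -0.04805039, -0.31150335]), 'ft_torque': array([-0.01625734,  0.01673084,  0.04158714]), 'finger_gap': 1.0002487845049686}
```

Run:
```python
import cv2
a=cv2.imread("pics/top0.png")[120:320,120:400]
cv2.imwrite("pics/topc.png",cv2.resize(a,None,fx=2.8,fy=2.8,interpolation=cv2.INTER_CUBIC))
```

```text
(no output)
```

View pics/scene0.png

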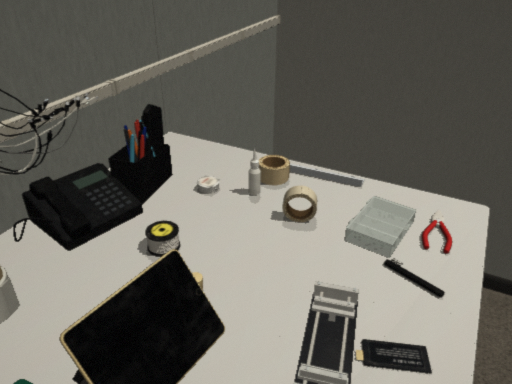

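View pics/topc.png

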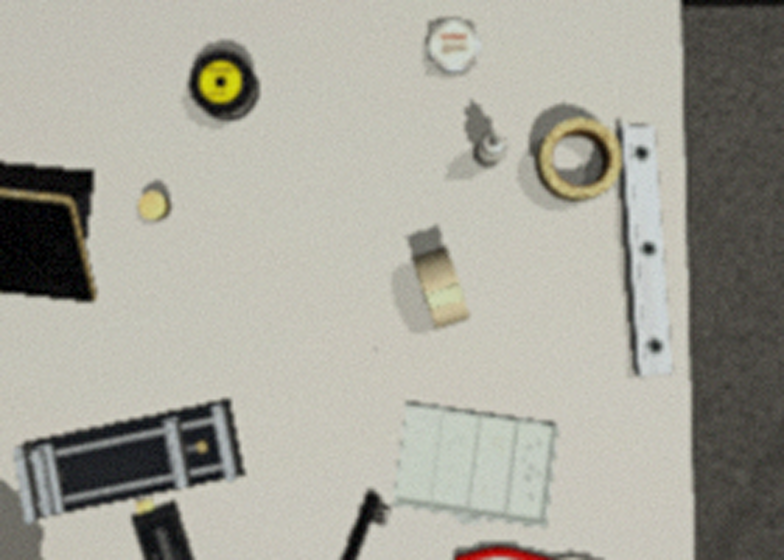

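The top view has world +x up and −y to the right. The roll stands at about px (277,222), with its axis nearly along y and tilted about 17°. The bar face is the left edge of the bar, at px (341–347, 164–254). The case is below the roll, and the wide roll, dropper and tin are well clear.

Run:
```python
from h import *
f=lambda u,v,z:ray("top",(120+u/2.8,120+v/2.8),z).round(4)
print("bar face",f(620,122,.018),f(635,375,.018))
# four corners of visible top silhouette of the roll (rim sides at ~mid/upper height)
for uv in((412,258),(447,248),(434,326),(468,318)): print(f(*uv,.045))
print("mid",f(441,287,.045), "top band", f(441,270,.065),f(441,287,.065))
im=cv2.cvtColor(cv2.imread("pics/top0.png"),cv2.COLOR_BGR2HSV)
m=cv2.inRange(im,(8,50,90),(35,255,255));m[:195]=0;m[245:]=0;m[:,:255]=0;m[:,300:]=0
rc=cv2.minAreaRect(cv2.findNonZero(m));print(rc,[ray("top",p,.04).round(3) for p in cv2.boxPoints(rc)])
```

```text
bar face [ 0.7937 -0.2811  0.018 ] [ 0.5742 -0.2894  0.018 ]
[ 0.6744 -0.0983  0.045 ]
[ 0.6828 -0.128   0.045 ]
[ 0.6171 -0.1166  0.045 ]
[ 0.6238 -0.1452  0.045 ]
mid [ 0.6499 -0.1227  0.045 ] top band [ 0.664  -0.1222  0.065 ] [ 0.65   -0.1221  0.065 ]
((277.1499938964844, 222.9499969482422), (24.66576385498047, 12.332881927490234), 71.56504821777344) [array([ 0.672, -0.099,  0.04 ]), array([ 0.681, -0.127,  0.04 ]), array([ 0.626, -0.145,  0.04 ]), array([ 0.616, -0.117,  0.04 ])]
```

Emit:
drive_tool --pt "0 0 -20 0 0 10" --pt "0 0 -20 0 0 10" --pt "0 0 0 0 0 10" --pt "0 0 0 0 0 10" --pt "0 0 0 0 0 10" --pt "0 0 0 0 0 7" --claw 35

```text
clock: 1.45
eef_pos: [0.1756, 0.6258, 0.344]
tcp_rot: [-1.867, -2.527, -0.0]
ft_force: [0.1, -0.1, 0.7]
finger_gap: 0.409
```

Emit:
drive_tool --pt "-49 14.5 0 0 0 0" --pt "-49 14.5 0 0 0 0" --pt "-49 14.5 0 0 0 0" --pt "-49 14.5 0 0 0 0" --pt "-49 14.5 0 0 0 0" --pt "-49 14.5 0 0 0 0" --pt "-49 14.5 0 0 0 0" --pt "-49 14.5 0 0 0 0" --pt "-49 14.5 0 0 0 0" --pt "-49 14.5 0 0 0 0" --pt "-49 14.5 0 0 0 0" --pt "-49 14.5 0 0 0 0" --pt "-49 14.5 0 0 0 0" --pt "-49 14.5 0 0 0 0" --pt "-49 15 0 0 0 0" --pt "-49 15 0 0 0 0" --pt "0 0 0 0 0 0"

```text
clock: 3.58
eef_pos: [0.6322, -0.0585, 0.3438]
tcp_rot: [1.87, 2.522, -0.004]
ft_force: [-0.1, 0.4, -0.5]
finger_gap: 0.406
```

Emit:
drive_tool --pt "0 0 45 0 0 0" --pt "0 0 45 0 0 0" --pt "0 0 45 0 0 0" --pt "0 0 45 0 0 0" --pt "0 0 30 0 0 0" --pt "0 0 19 0 0 0" --pt "0 0 0 0 0 0"

```text
clock: 4.45
eef_pos: [0.6309, -0.0524, 0.114]
tcp_rot: [-1.859, -2.53, 0.001]
ft_force: [0.8, -1.2, 0.9]
finger_gap: 0.414
```

Run:
```python
from h import *
a=save("top","t1")[170:270,220:360];b=save("scene","s1")[140:240,220:360]
cv2.imwrite("pics/c1.png",cv2.resize(np.vstack([a,b])[:,:,::-1],None,fx=3,fy=3,interpolation=cv2.INTER_CUBIC))
```

```text
(no output)
```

View pics/c1.png

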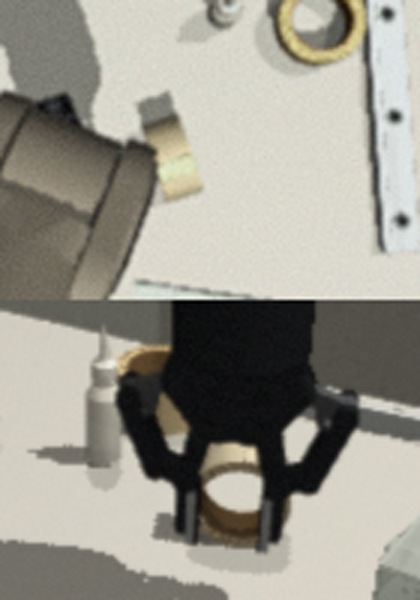

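The top view shows the gripper just on the tin side of the standing roll. The scene view shows both fingers in front of its face at upper-half height. Next is the tipping push along tool −x.

Emit:
drive_tool --pt "-10 0 0 0 0 0" --pt "-10 -1 0 0 0 0" --pt "-8 0 0 0 0 0" --pt "-6 0 0 0 0 0" --pt "-5 0 0 0 0 0" --pt "-5 0 0 0 0 0" --pt "-5 0 0 0 0 0" --pt "-5 0 0 0 0 0" --pt "-5 0 0 0 0 0" --pt "-5 0 0 0 0 0" --pt "-5 0 0 0 0 0" --pt "-5 0 0 0 0 0" --pt "-5 0 0 0 0 0" --pt "-5 0 0 0 0 0" --pt "0 0 0 0 0 0" --pt "0 0 0 0 0 0" --claw 22

```text
clock: 6.55
eef_pos: [0.6556, -0.1336, 0.1148]
tcp_rot: [-1.861, -2.53, -0.0]
ft_force: [-0.5, -0.2, -0.2]
finger_gap: 0.261
```

Run:
```python
from h import *
a=save("top","t2")[170:270,220:360];b=save("scene","s2")[140:240,220:360]
cv2.imwrite("pics/c2.png",cv2.resize(np.vstack([a,b])[:,:,::-1],None,fx=3,fy=3,interpolation=cv2.INTER_CUBIC))
```

```text
(no output)
```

View pics/c2.png

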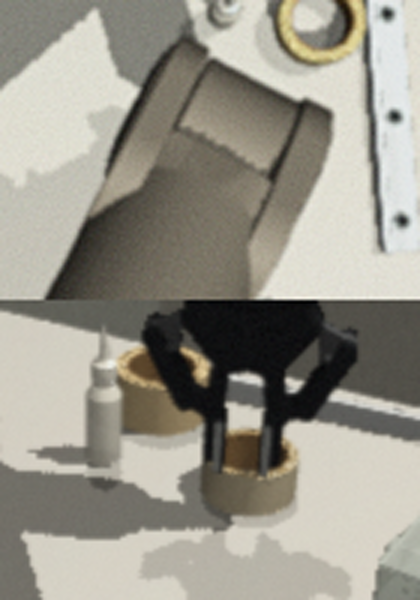

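The scene view shows the roll lying flat at about px (303,298)/3, with the fingers above its near edge. I'll back off, then turn square to the bar.

Emit:
drive_tool --pt "0 0 -20 0 0 0" --pt "20 0 -20 0 0 0" --pt "30 0 0 0 0 0" --pt "30 0 0 0 0 7.5" --pt "15 0 0 0 0 7.5" --pt "0 0 0 0 0 0" --pt "0 0 0 0 0 0" --claw 35

```text
clock: 7.52
eef_pos: [0.6296, -0.0436, 0.1558]
tcp_rot: [2.174, 2.266, 0.001]
ft_force: [1.4, 0.4, 0.7]
finger_gap: 0.41
```

Run:
```python
from h import *
for c in("scene","top"):
    save(c,c+"3")
    for n,z in(("tape_center",.015),("wide_tape",0),("dropper",0)):
        for d in r.pinpoint(c,n)[:1]: print(c,n,d["p"],np.round(d["location"]),ray(c,d["location"],z).round(3))
a=cv2.imread("pics/top3.png")[160:280,220:370]
cv2.imwrite("pics/c3.png",cv2.resize(a,None,fx=4,fy=4,interpolation=cv2.INTER_CUBIC))
o=r.get_obs();print(o["eef_pos"],o["tcp_rot"])
```

```text
scene tape_center 0.92 [308. 198.] [ 0.654 -0.175  0.015]
scene wide_tape 0.6 [275. 180.] [ 0.753 -0.234  0.   ]
scene dropper 0.7 [253. 189.] [ 0.778 -0.175  0.   ]
top tape_center 0.5 [296. 216.] [ 0.666 -0.168  0.015]
top wide_tape 0.88 [326. 178.] [ 0.759 -0.247  0.   ]
top dropper 0.44 [292. 174.] [ 0.771 -0.162  0.   ]
[ 0.6291872  -0.04301309  0.15483176] [-2.17632958e+00 -2.26545284e+00  6.52125609e-05]
```

View pics/c3.png

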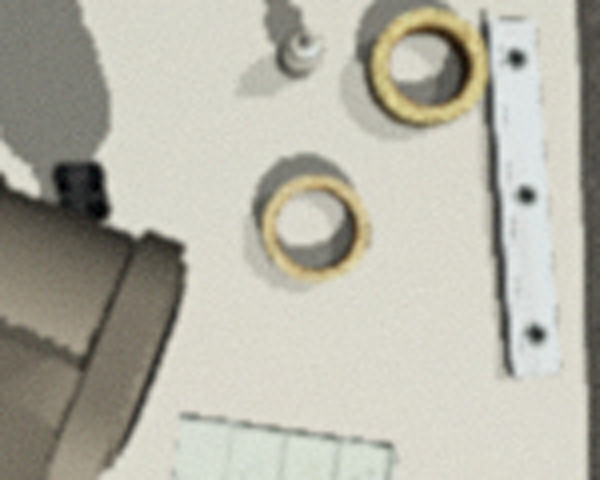

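Emit:
drive_tool --pt "0 15 15 0 0 0" --pt "0 14 20 0 0 0" --pt "0 0 20 0 0 0" --pt "0 0 15 0 0 0" --pt "0 0 0 0 0 0" --pt "-20 0 0 0 0 0" --pt "-20 0 0 0 0 0" --pt "-20 0 0 0 0 0" --pt "-10 0 0 0 0 0" --pt "-10 0 0 0 0 0" --pt "-7 0 0 0 0 0" --pt "-7 0 0 0 0 0" --pt "-7 0 0 0 0 0" --pt "-7 0 0 0 0 0" --pt "-7 0 0 0 0 0" --pt "-7 0 0 0 0 0" --pt "-7 0 0 0 0 0" --pt "-7 0 0 0 0 0" --pt "-5 0 0 0 0 0" --pt "0 0 0 0 0 0"

```text
clock: 10.42
eef_pos: [0.6638, -0.1833, 0.085]
tcp_rot: [2.177, 2.265, -0.0]
ft_force: [0.2, -0.2, 0.1]
finger_gap: 0.41
```

Run:
```python
from h import *
a=save("top","t4")[160:260,250:360];b=save("scene","s4")[140:240,240:350]
cv2.imwrite("pics/c4.png",cv2.resize(np.hstack([a,b])[:,:,::-1],None,fx=3.5,fy=3.5,interpolation=cv2.INTER_CUBIC))
for d in r.pinpoint("scene","tape_center")[:1]: print(d,ray("scene",d["location"],.015))
```

```text
{'location': [310.5, 185.7], 'p': 0.57} [ 0.66632864 -0.2223636   0.015     ]
```

View pics/c4.png

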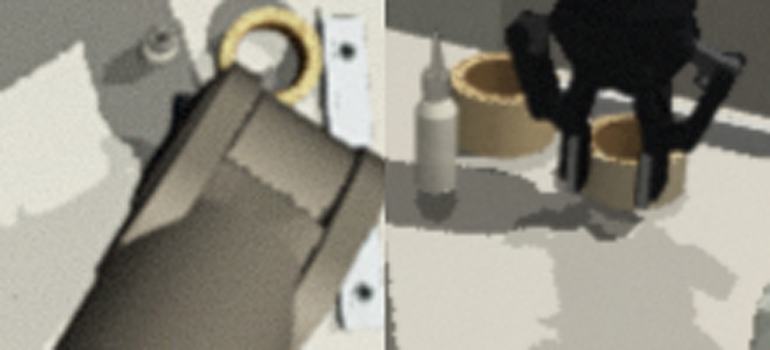

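The roll is nested between the fingers in the scene view, and the dropper and wide roll are clear. About 32 mm remain.

Emit:
drive_tool --pt "-6 0 0 0 0 0" --pt "-6 0 0 0 0 0" --pt "-5 0 0 0 0 0" --pt "-4 0 0 0 0 0" --pt "-3 0 0 0 0 0" --pt "-3 0 0 0 0 0" --pt "-2 0 0 0 0 0" --pt "0 0 0 0 0 0" --pt "0 0 0 0 0 0"

```text
clock: 11.7
eef_pos: [0.6651, -0.2115, 0.085]
tcp_rot: [2.176, 2.266, -0.0]
ft_force: [-0.4, 0.4, -0.1]
finger_gap: 0.41
```

Emit:
drive_tool --pt "-1 0 0 0 0 0" --pt "-1 0 0 0 0 0" --pt "-1 0 0 0 0 0" --pt "0 0 0 0 0 0"

```text
clock: 12.2
eef_pos: [0.6653, -0.2144, 0.0849]
tcp_rot: [2.176, 2.266, 0.0]
ft_force: [0.8, 1.0, -0.3]
finger_gap: 0.411
```

Emit:
drive_tool --pt "-1 0 0 0 0 0" --pt "-1 0 0 0 0 0" --pt "0 0 0 0 0 0"

```text
clock: 12.58
eef_pos: [0.6653, -0.2165, 0.0849]
tcp_rot: [2.176, 2.266, 0.0]
ft_force: [0.4, 1.2, 0.6]
finger_gap: 0.408
```

Emit:
drive_tool --pt "-1 0 0 0 0 0" --pt "-1 0 0 0 0 0" --pt "0 0 0 0 0 0"

```text
clock: 12.95
eef_pos: [0.6654, -0.217, 0.0848]
tcp_rot: [-2.174, -2.265, -0.002]
ft_force: [-1.6, 4.5, 2.4]
finger_gap: 0.407
```

Reaction is up to 4.5 N and the tool has stalled, so the roll is against the bar. Backing off.

Emit:
drive_tool --pt "2 0 0 0 0 0" --pt "4 0 0 0 0 0" --pt "10 0 0 0 0 0" --pt "25 0 0 0 0 0" --pt "35 0 0 0 0 0" --pt "45 0 -30 0 0 0" --pt "45 0 -45 0 0 0" --pt "45 0 -45 0 0 0" --pt "0 0 0 0 0 0" --pt "0 0 0 0 0 0"

```text
clock: 14.2
eef_pos: [0.6564, -0.0094, 0.203]
tcp_rot: [2.176, 2.266, -0.001]
ft_force: [-0.3, -0.3, -0.4]
finger_gap: 0.407
```

Run:
```python
from h import *
a=save("top","t5")[160:260,250:360];b=save("scene","s5")[140:240,240:350]
cv2.imwrite("pics/c5.png",cv2.resize(np.hstack([a,b])[:,:,::-1],None,fx=3.5,fy=3.5,interpolation=cv2.INTER_CUBIC))
for c in("scene","top"):
    for n,z in(("tape_center",.015),("wide_tape",0),("dropper",0),("tin",0)):
        for d in r.pinpoint(c,n)[:1]: print(c,n,d["p"],ray(c,d["location"],z).round(3))
```

```text
scene tape_center 0.86 [ 0.674 -0.263  0.015]
scene wide_tape 0.73 [ 0.754 -0.238 -0.   ]
scene dropper 0.75 [ 0.777 -0.179  0.   ]
scene tin 0.5 [0.725 0.13  0.   ]
top tape_center 0.71 [ 0.662 -0.254  0.015]
top wide_tape 0.81 [ 0.754 -0.246  0.   ]
top dropper 0.44 [ 0.778 -0.164  0.   ]
top tin 0.29 [ 0.669 -0.259  0.   ]
```

View pics/c5.png

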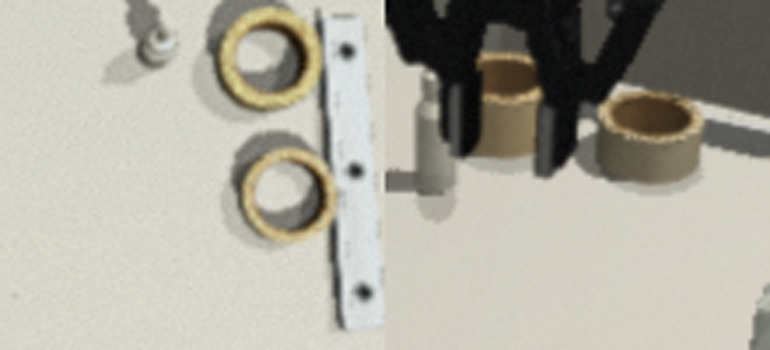

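The top view shows the flat roll's rim at the bar face (right edge about px (336,195) in the crop). The wide roll and dropper have not moved, and the gripper is clear.

```bash
python3 -c "from bench import r; print(r.sign_off())"
```

```text
the job is handed in; nothing more can be done
None
```

The narrower roll now lies flat with its rim against the working face of the stop bar, on the same side as the wider roll. I tipped it with a high push along its axis, then slid it to the bar with two low fingers. At the end of the slide the tool stalled with the force up to about 4.5 N. I then backed off clear of everything and handed the job in at about 15 s; no verdict was reported.

**Roll position:** the top camera put the roll's middle at (0.662, −0.254). The bar face there is at about y = −0.286, so the middle is about 32 mm out, and about 22 mm from the bar's middle along its length.

**Other objects:** the wider roll and the dropper read within about 10 mm of their starting positions, which is within the spread of the readings. The tin read the same from the scene camera.

**Checks that disagreed:**
- The scene camera put the roll's middle about 9 mm farther toward the bar and 12 mm along it. That would put it inside the bar, so I trusted the top view and the contact force.
- The top camera's low-confidence reading for the tin (0.29) was actually the roll.

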